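Move the rail microscope to its stop and ratchet the clamp lever tight

ROBOT

A 7-joint arm with a two-finger parallel gripper is mounted at the origin on the work surface. World frame = base frame: x ahead of the robot, y to its left, z up, the work surface at z = 0. Lengths are in m, angles in rad, forces in N, time in s.
With the tool pointing down it reaches from about 0.425 to 0.925 m from the base axis. Payload 6.8 kg.
Tool frame: the origin (TCP) lies at the very end of the fingers, on their centre line; the grasp point (between the pads) lies 19 mm behind it; z points along the fingers, y is the direction in which the jaws open and shut (so a half turn about z gives the same grasp; the last joint's range is limited). The gripper opens to 85 mm and grips with 20 to 120 N. Pads are 22 mm wide; open, the fingers measure 114 mm over their backs; the gripper's body (76 mm by 85 mm) begins 54 mm behind the grasp point. The pads swing forward as they close: fully open they stand 13 mm farther back than shut.
Start: joints at [1.147, 0.477, 0.022, 1.555, -0.011, 1.109, -0.083], TCP at [0.21, -0.642, 0.231] pointing down, gripper open.
Joint ranges: [-2.96, 2.96], [-0.34, 2.1], [-1.41, 1.46], [0.24, 2.44], [-1.37, 4.51], [0.17, 1.92], [-2.96, 2.96]. Speed limits (rad/s): [2.39, 2.39, 3.14, 3.14, 3.14, 3.14, 3.14].

INTERFACE

Orientations are given as a rotation vector (axis times angle).
In Python, from bench import monitor, viewer, job gives the robot as it stands. The module is installed in compiled form; this text tells all that it offers.
- The arm moves only by the tool drive_tool, never from a script. Its argument "commands" is a list of rows, each an object with "linear": the shift along the tool's x, y, z in m, a list of three; "dr": the turn, a rotation vector about the tool's x, y, z in degrees, a list of three; "jaw": the closure, from 0 (fully open) to 1 (shut). A call has 1 to 8 rows; each row shifts and turns the pose as measured when the row begins, along the tool's axes as they then stand; what a row does not reach is not made up. A row lasts 1/8 s, in which the tool goes at most 62.5 mm and 10.7 degrees, less where a joint would pass 70% of its speed; a pose out of reach is approached as far as the arm can. A call is refused whole if a number of a shift passes 0.0625 or a number of a turn 10.7, either way. A call with a gripper value outside its range is refused whole. The fingers move at their own pace and stop on an object; "force" is the grip in N (left out, the last holds). Time passes only in rows, so rows that do not move let the fingers close. It gives the time, the measured TCP pose, the force and the opening at its end, in the units of the state.
- monitor.get_obs(): the state, without advancing time (a new reading comes with each control period).
- viewer.grab_frame(name): name is "side" or "top" or "wrist"; returns the picture (400x640x3 uint8, red, green, blue); there is no depth.
- viewer.calibration(name): a dict with "K" (3x3 intrinsics, pixels), "R" (3x3) and "t" (3): a world point X has camera coordinates R X + t. Camera axes: x right, y down, z forward; pixel columns grow to the right and rows downward; lengths in m; the calibration is good to about 2 mm. A picture is of the moment at which its call begins: read the wrist's pose just before it. calibration takes no time and is no camera call; for the wrist camera it gives the pose at the moment of the call.
- job.hand_in(): hands the job in, once; it reports no verdict.
The state is a dict: "clock": time; "joints": joint angles; "qvel": joint speeds; "tau": joint torques, N m; "tcp_pos": TCP position; "orientation": TCP orientation; "contact_force": force on the tool from outside, world axes, zero at the start; "moment": the same for the moment, N m; "grip_width": finger opening in m.
Only numpy, scipy, OpenCV 4.12 (cv2) and the standard library are available. Lean on these libraries where they do the work, as an engineer would, in place of code of your own. Each camera call takes 0.05 s, during which the arm holds its last target.

TASK

Gently slide the microscope stand along its rail until its foot rests against the red stop, then clamp it there: pull the orange lever clockwise (seen from above) in short swings, each time lifting the lever, swinging it back and letting it drop into its teeth again, since the side walls of the foot block a full turn. Stop when the clamp is firm by feel and do not overtighten it; leave the foot against the stop, the lever dropped fully into its teeth and the glassware and slide box undisturbed.

Things in the scene. Friction and masses are not known exactly. Their poses are not given: they have to be found in the camera images.
- foot (a joint): Travel (m) of the white stand foot along the rail: 0 far right, 0.160 with its left end against the red stop; grows to the robot's left (+y of hub). Starts 70 to 160 mm short of the stop. It drags with about 5 N either way; push slowly (under 0.2 m/s), clamp still loose. The foot is 120 mm long along the rail, 110 mm across; its underside lies on the rail top, 50 mm above the bench.
- washer (a joint): Wind-up (rad) of the spring washer under the clamp bolt: 0 while loose, grows clockwise once the clamp bites, 1.4 to 2.5 rad of tightening after the start. The loose bolt turns against 0.36 N m (4.5 N at the grip point); wound up, 40 N m/rad adds: about 6 N at the grip at 0.005, 11 N at 0.016, over 22 N at 0.045 (too tight). Let go, it settles to about 0.009. Firm by hand: 10 to 14 N.
- lift (a joint): How far (m) the lever is raised against its spring: 0 down in its teeth, 0.009 fully up. The 16 teeth (one every 0.39 rad, 0.08 rad free play) are 3.5 mm high: from 0.0045 up the lever turns free of the bolt; down, the bolt follows it both ways. Spring and weight pull down with 7 N at the bottom, 10 N at the top. Let down on tooth tops it stays 3.5 mm high till turned a little, then drops in.
- hub (a point): Point on the vertical axis of clamp bolt and lever, at the height of the middle of the handle when down (110 mm above the bench); moves with the foot. x axis: away from the robot across the rail; y: along the rail towards the stop; z up. The lever's round hub cap here is 44 mm across.
- lever_grip (a point): Middle of the orange lever's straight handle (13 mm wide, 15 mm high, from 40 to 110 mm off the axis), 82 mm from the axis. -x points out along the handle, z up. At the start the lever is down and points within 0.6 rad of straight to the rail's front (-x of hub). It swings 0.88 rad either side of that before meeting the side walls; clockwise is from the robot's right to its left.
- column (a point): Axis of the steel column (25 mm thick, top about 320 mm above the bench), 40 mm behind hub, at hub height. From it a boom 250 to 280 mm above the bench runs left along the rail to the microscope head, 172 mm left of the axis, over the stage. Keep the gripper clear of both.
- wall_right (a point): Front top edge of the foot's right side wall, 122 mm above the bench; a like wall stands on the left. The walls are 10 mm thick (50 to 60 mm either side of the clamp axis along the rail) and reach from 33 mm in front of the axis to 65 mm behind it. They block the lever.
- push_face (a point): Point on the flat upright right-hand end of the foot (outer face of the right side wall, facing -y of hub, away from the stop), 90 mm above the bench. The flat reaches 32 mm up and 40 mm down from here, 23 mm towards the robot and 55 mm away. Push here towards the stop.
- beaker: Empty glass beaker, 76 mm across, 95 mm high, standing on the bench; origin at the centre of its underside. Leave it alone.
- flask: Conical greenish glass flask, 80 mm across the foot, 116 mm high; origin at the centre of its underside. Leave it alone.
- cylinder: Measuring cylinder 30 mm across and 177 mm high on a blue 64 mm square foot; origin at the centre of its underside. Leave it alone.
- slide_box: Blue slide box 90 x 170 x 34 mm; origin at the centre of its underside. Leave it alone.

How it is judged:
By the outcome, as a careful person would: the job done as asked, in the order asked, and still so for the second after the job is handed in, with the robot touching nothing.
It also fails if it takes over 69 s, if anything falls off the work surface, if the arm or the gripper's body presses on something with over 40 N, if the wrist force passes 120 N, or if a joint passes its speed limit or range.

## Working session

There is one attempt and no reset: what is moved stays moved. The work goes in short steps, Python scripts to look and compute and a tool call to move; the robot and the scene stay as the last step left them, time stands still between calls to the robot, and variables do not carry over. Pictures are saved under pics/ and viewed, and the job is handed in when it is done.

Besides the shell and the picture viewer there is one more tool, called after ">>>" as name(argument=value, ...), one argument or row to a line, values as JSON. drive_tool: Moves the arm, as the interface text tells. Its arguments: {"type":"object","properties":{"commands":{"type":"array"},"force":{"type":"number"}},"required":["commands"]}

```bash
mkdir -p pics; cat > h.py <<'E'
import numpy as np, cv2, json
from bench import monitor, viewer, job
from scipy.spatial.transform import Rotation as R
def obs():
    o=monitor.get_obs()
    print('t',round(o['clock'],3),'p',np.round(o['tcp_pos'],4),'rv',np.round(o['orientation'],3),'F',np.round(o['contact_force'],1),'M',np.round(o['moment'],2),'w',round(o['grip_width'],4))
    print('q',np.round(o['joints'],3)); return o
def snap(n,f):
    c=viewer.calibration(n); im=viewer.grab_frame(n); cv2.imwrite('pics/'+f,im[:,:,::-1])
    json.dump({k:np.array(v).tolist() for k,v in c.items()},open('pics/'+f+'.json','w')); return im
def cal(f):
    return {k:np.array(v) for k,v in json.load(open('pics/'+f+'.json')).items()}
def atz(c,u,v,z):
    d=np.linalg.inv(c['K'])@[u,v,1]; d=c['R'].T@d; o=-c['R'].T@c['t']; return o+d*(z-o[2])/d[2]
def proj(c,X):
    p=c['K']@(c['R']@np.array(X)+c['t']); return p[:2]/p[2]
E
python3 - <<'E'
from h import *
o=obs(); print(R.from_rotvec(o['orientation']).as_matrix().round(3))
snap('top','t0.png'); snap('side','s0.png')
for n in('top','side'):
    c=viewer.calibration(n); print(n,-np.array(c['R']).T@c['t'])
E
```

```text
t 0.0 p [ 0.2095 -0.6411  0.2303] rv [-3.101e+00 -4.940e-01  1.000e-03] F [ 0.3 -0.6 -0.1] M [ 0.   -0.    0.02] w 0.0858
q [ 1.147  0.478  0.022  1.556 -0.012  1.109 -0.083]
[[ 0.951  0.311 -0.001]
 [ 0.311 -0.951  0.002]
 [-0.    -0.002 -1.   ]]
top [ 0.32974511 -0.00528656  1.37638185]
side [ 0.51045477 -0.61366756  0.7879743 ]
```

View pics/t0.png

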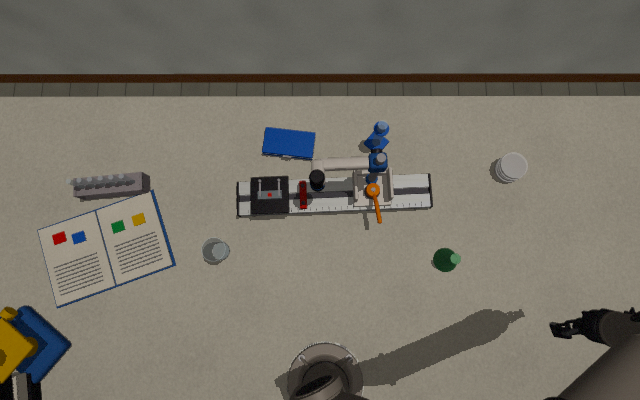

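View pics/s0.png

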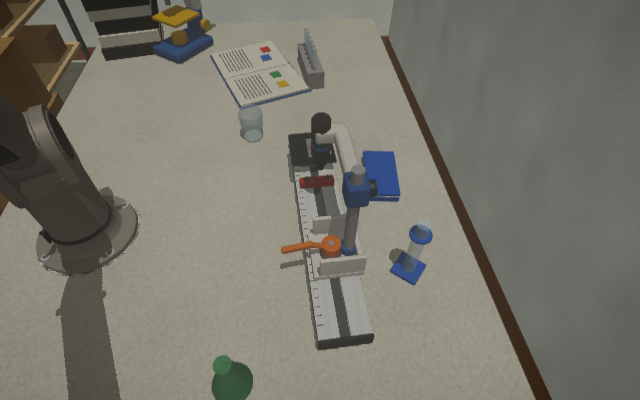

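```bash
python3 - <<'E'
from h import *
im=cv2.imread('pics/t0.png')[130:240,225:445]; cv2.imwrite('pics/t0z.png',cv2.resize(im,None,fx=3.6,fy=3.6,interpolation=cv2.INTER_CUBIC))
im=cv2.imread('pics/s0.png')[160:350,260:440]; cv2.imwrite('pics/s0z.png',cv2.resize(im,None,fx=3.1,fy=3.1,interpolation=cv2.INTER_CUBIC))
for f in('t0','s0'):
  c=cal(f+'.png'); a=cv2.imread(f'pics/{f}.png'); h=cv2.cvtColor(a,cv2.COLOR_BGR2HSV)
  m=((h[...,0]>5)&(h[...,0]<18)&(h[...,1]>180)&(h[...,2]>120)).astype(np.uint8)
  n,l,s,ce=cv2.connectedComponentsWithStats(m)
  for i in range(1,n):
    if s[i,4]>40:
        print(f,s[i],ce[i])
E
```

```text
t0 [367 183  15  40 205] [374.7902439  198.15609756]
s0 [317 236  24  15 172] [330.51744186 243.58139535]
```

View pics/t0z.png

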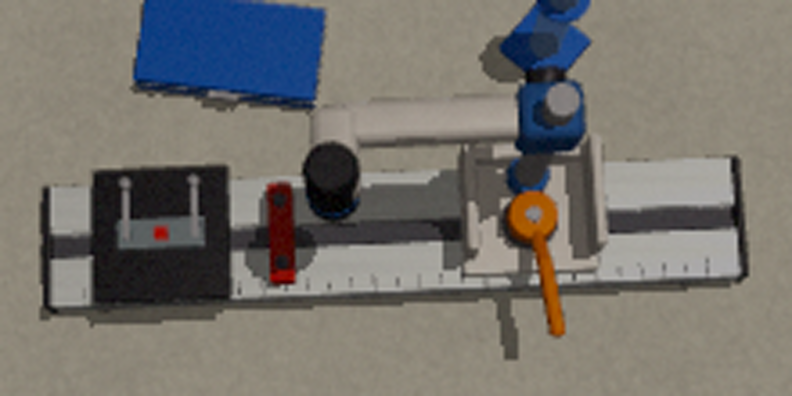

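View pics/s0z.png

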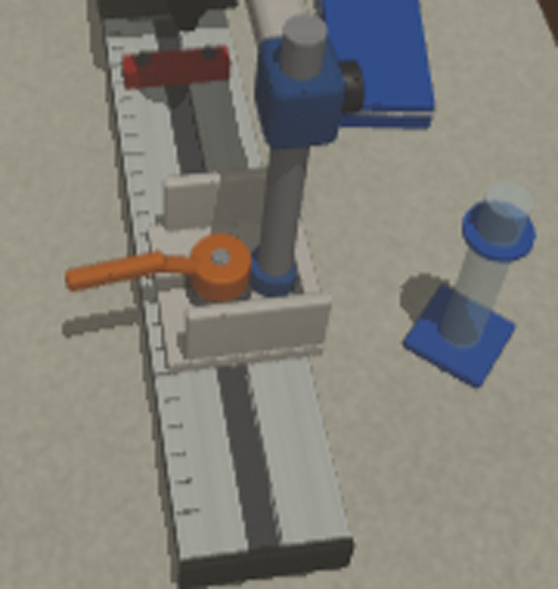

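```bash
python3 - <<'E'
from h import *
ct=cal('t0.png'); cs=cal('s0.png')
T=lambda u,v,z: atz(ct,u/3.6+225,v/3.6+130,z)
S=lambda u,v,z: atz(cs,u/3.1+260,v/3.1+160,z)
for z in(.11,.12,.125,.13): print('hub',z,T(533,215,z).round(4),S(220,257,z).round(4))
print('tip',T(557,333,.11).round(4),S(68,281,.11).round(4))
a=T(95,300,.05);a=T(230,297,.05); b=T(742,280,.05); print('rail front edge',a,b,np.arctan2(-(b-a)[0],-(b-a)[1]))
a=T(245,186,.05); b=T(735,157,.05);print('rail back',a,b)
c=S(180,560,.05);d=S(103,30,.05);print('side rail front',c,d)
print('stop right face bottom/top',T(292,190,.07).round(4),T(295,280,.07).round(4))
print('stop side cam', S(125,85,.05),S(228,78,.05), S(125,60,.07))
print('foot left edge',T(463,270,.055),'right',T(598,268,.055),T(605,240,.122),S(330,300,.122),S(188,325,.122))
print('flask',atz(ct,447,260,.0), 'cyl', S(460,355,0.01))
E
```

```text
hub 0.11 [ 0.5886 -0.1513  0.11  ] [ 0.5912 -0.1576  0.11  ]
hub 0.12 [ 0.5865 -0.1502  0.12  ] [ 0.59   -0.1644  0.12  ]
hub 0.125 [ 0.5855 -0.1496  0.125 ] [ 0.5894 -0.1677  0.125 ]
hub 0.13 [ 0.5845 -0.149   0.13  ] [ 0.5888 -0.1711  0.13  ]
tip [ 0.486  -0.1696  0.11  ] [ 0.4857 -0.168   0.11  ]
rail front edge [0.52667731 0.11456484 0.05      ] [ 0.54085143 -0.3446058   0.05      ] -0.030859158605945344
rail back [0.62831226 0.10223662 0.05      ] [ 0.65421543 -0.34332634  0.05      ]
side rail front [ 0.54598899 -0.34202052  0.05      ] [0.52384796 0.13222873 0.05      ]
stop right face bottom/top [0.6201 0.0587 0.07  ] [0.5387 0.0556 0.07  ]
stop side cam [0.53882213 0.06449676 0.05      ] [0.62711021 0.06496266 0.05      ] [0.53997646 0.07465864 0.07      ]
foot left edge [ 0.54978277 -0.09396706  0.055     ] right [ 0.55127596 -0.21484112  0.055     ] [ 0.56422648 -0.21088208  0.122     ] [ 0.65816946 -0.2061289   0.122     ] [ 0.56262368 -0.21669649  0.122     ]
flask [ 0.37508463 -0.40179082  0.        ] cyl [ 0.77121601 -0.193678    0.01      ]
```

```bash
cat >> h.py <<'E'
def plan(P,yaw=None,n=8,o=None,jaw=1):
    o=o or monitor.get_obs(); p=np.array(o['tcp_pos']); M=R.from_rotvec(o['orientation'])
    if yaw is None: Rt=M
    else:
        c,s=np.cos(yaw),np.sin(yaw); Rt=R.from_matrix(np.array([[c,s,0],[s,-c,0],[0,0,-1]]).astype(float))
    rv=(M.inv()*Rt).as_rotvec(); dr=rv/n
    for i in range(n):
        Mi=M*R.from_rotvec(dr*i); st=Mi.inv().apply((np.array(P)-p)/n)
        print(json.dumps({"linear":[round(x,4) for x in st],"dr":[round(x,2) for x in np.degrees(dr)],"jaw":jaw}))
E
python3 - <<'E'
from h import *
plan([.565,-.262,.231],0.045,n=10)
E
```

```text
{"linear": [0.0456, -0.025, -0.0], "dr": [-0.01, 0.0, 1.55], "jaw": 1}
{"linear": [0.0449, -0.0262, -0.0], "dr": [-0.01, 0.0, 1.55], "jaw": 1}
{"linear": [0.0442, -0.0274, -0.0], "dr": [-0.01, 0.0, 1.55], "jaw": 1}
{"linear": [0.0434, -0.0286, -0.0], "dr": [-0.01, 0.0, 1.55], "jaw": 1}
{"linear": [0.0426, -0.0298, -0.0], "dr": [-0.01, 0.0, 1.55], "jaw": 1}
{"linear": [0.0418, -0.0309, -0.0], "dr": [-0.01, 0.0, 1.55], "jaw": 1}
{"linear": [0.0409, -0.032, -0.0], "dr": [-0.01, 0.0, 1.55], "jaw": 1}
{"linear": [0.04, -0.0331, -0.0], "dr": [-0.01, 0.0, 1.55], "jaw": 1}
{"linear": [0.0391, -0.0342, -0.0], "dr": [-0.01, 0.0, 1.55], "jaw": 1}
{"linear": [0.0382, -0.0353, -0.0001], "dr": [-0.01, 0.0, 1.55], "jaw": 1}
```

>>> drive_tool(
  commands=[
    {"linear":[0.045,-0.025,0],"dr":[0,0,1.5],"jaw":1},
    {"linear":[0.045,-0.026,0],"dr":[0,0,1.5],"jaw":1},
    {"linear":[0.044,-0.027,0],"dr":[0,0,1.5],"jaw":1},
    {"linear":[0.043,-0.029,0],"dr":[0,0,1.5],"jaw":1},
    {"linear":[0.043,-0.03,0],"dr":[0,0,1.5],"jaw":1},
    {"linear":[0.042,-0.031,0],"dr":[0,0,1.5],"jaw":1},
    {"linear":[0.041,-0.032,0],"dr":[0,0,1.5],"jaw":1},
    {"linear":[0.03,-0.03,0],"dr":[0,0,1.5],"jaw":1},
  ],
  force=40,
)

```text
clock: 1.1
tcp_pos: [0.4877, -0.3362, 0.2264]
orientation: [-3.134, -0.142, 0.009]
contact_force: [0.4, -0.8, 0.5]
grip_width: 0.0002
```

```bash
python3 - <<'E'
from h import *
obs(); plan([.565,-.262,.2],0.045,n=4)
E
```

```text
t 1.1 p [ 0.4877 -0.3362  0.2264] rv [-3.134 -0.142  0.009] F [ 0.4 -0.8  0.5] M [-0.01 -0.02  0.04] w 0.0002
q [ 0.558  0.353 -0.076  1.755  0.03   1.042 -1.009]
{"linear": [0.021, -0.0167, 0.0066], "dr": [-0.06, 0.08, 0.65], "jaw": 1}
{"linear": [0.0208, -0.0169, 0.0066], "dr": [-0.06, 0.08, 0.65], "jaw": 1}
{"linear": [0.0206, -0.0172, 0.0066], "dr": [-0.06, 0.08, 0.65], "jaw": 1}
{"linear": [0.0204, -0.0174, 0.0066], "dr": [-0.06, 0.08, 0.65], "jaw": 1}
```

>>> drive_tool(
  commands=[
    {"linear":[0.022,-0.018,0.006],"dr":[0,0,0.7],"jaw":1},
    {"linear":[0.022,-0.018,0.006],"dr":[0,0,0.7],"jaw":1},
    {"linear":[0.022,-0.018,0.006],"dr":[0,0,0.7],"jaw":1},
    {"linear":[0.02,-0.018,0.006],"dr":[0,0,0.7],"jaw":1},
    {"linear":[0,0,0],"dr":[0,0,0],"jaw":1},
    {"linear":[0,0,0.03],"dr":[0,0,0],"jaw":1},
    {"linear":[0,0,0.03],"dr":[0,0,0],"jaw":1},
  ],
)

```text
clock: 1.98
tcp_pos: [0.5718, -0.2516, 0.1406]
orientation: [-3.136, -0.073, 0.008]
contact_force: [1.0, -0.6, 0.1]
grip_width: 0.0
```

```bash
python3 - <<'E'
from h import *
obs(); snap('wrist','w1.png'); snap('side','s1.png');plan([.565,-.262,.075],0.045,n=3)
E
```

```text
t 1.975 p [ 0.5718 -0.2516  0.1406] rv [-3.136 -0.073  0.008] F [ 1.  -0.6  0.1] M [ 0.03  0.06 -0.01] w 0.0
q [ 0.39   0.495 -0.1    1.752  0.057  0.903 -1.257]
{"linear": [-0.0014, 0.0037, 0.021], "dr": [-0.13, 0.21, 0.03], "jaw": 1}
{"linear": [-0.0015, 0.0036, 0.021], "dr": [-0.13, 0.21, 0.03], "jaw": 1}
{"linear": [-0.0016, 0.0036, 0.021], "dr": [-0.13, 0.21, 0.03], "jaw": 1}
```

View pics/w1.png

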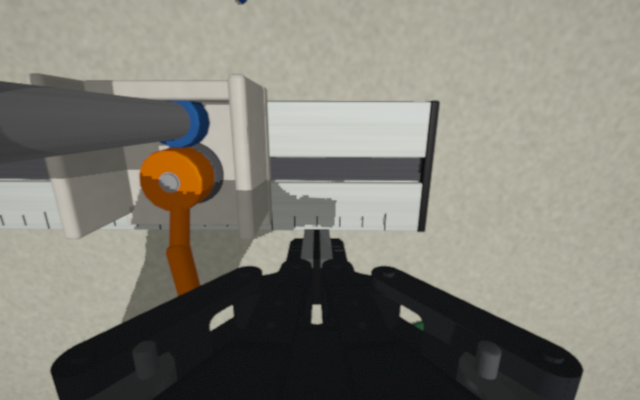

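View pics/s1.png

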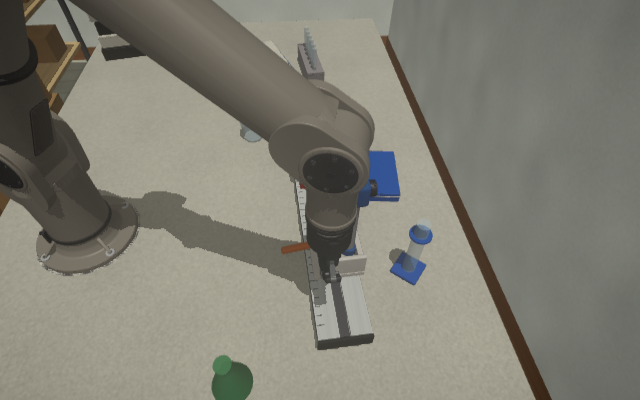

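```bash
python3 - <<'E'
from h import *
c=cal('w1.png')
for uv in((270,228),(268,100)): print(uv,atz(c,*uv,.052))
for uv in((435,230),(437,102)): print('railend',uv,atz(c,*uv,.05))
for uv in((1,229),(425,231)): print('rail front',uv,atz(c,*uv,.05))
print('cap',[atz(c,178,177,z) for z in(.12,.125,.13)])
E
```

```text
(270, 228) [ 0.54445777 -0.21137949  0.052     ]
(268, 100) [ 0.65124371 -0.20947198  0.052     ]
railend (435, 230) [ 0.54895372 -0.35735426  0.05      ]
railend (437, 102) [ 0.65608519 -0.34174133  0.05      ]
rail front (1, 229) [0.53082768 0.02927141 0.05      ]
rail front (425, 231) [ 0.5475707  -0.34865799  0.05      ]
cap [array([ 0.6019032, -0.1680336,  0.12     ]), array([ 0.60303735, -0.1705274 ,  0.125     ]), array([ 0.6041715 , -0.17302119,  0.13      ])]
```

>>> drive_tool(
  commands=[
    {"linear":[-0.003,0,0.022],"dr":[0,0.2,0],"jaw":1},
    {"linear":[-0.003,0,0.022],"dr":[0,0.2,0],"jaw":1},
    {"linear":[0,0,0.022],"dr":[0,0.2,0],"jaw":1},
    {"linear":[0,-0.01,0],"dr":[0,0,0],"jaw":1},
    {"linear":[0,-0.01,0],"dr":[0,0,0],"jaw":1},
    {"linear":[0,-0.006,0],"dr":[0,0,0],"jaw":1},
  ],
)

```text
clock: 2.82
tcp_pos: [0.5634, -0.2324, 0.0793]
orientation: [3.139, 0.062, 0.012]
contact_force: [-1.1, -5.4, 2.1]
grip_width: -0.0003
```

>>> drive_tool(
  commands=[
    {"linear":[0,-0.006,0],"dr":[0,0,0],"jaw":1},
    {"linear":[0,-0.006,0],"dr":[0,0,0],"jaw":1},
    {"linear":[0,-0.008,0],"dr":[0,0,0],"jaw":1},
    {"linear":[0,-0.008,0],"dr":[0,0,0],"jaw":1},
  ],
)

```text
clock: 3.32
tcp_pos: [0.5645, -0.21, 0.0853]
orientation: [3.129, 0.055, 0.025]
contact_force: [0.1, -6.0, -4.3]
grip_width: 0.0001
```

```bash
python3 - <<'E'
from h import *
o=obs(); print(R.from_rotvec(o['orientation']).as_matrix().round(3))
E
```

```text
t 3.325 p [ 0.5645 -0.21    0.0853] rv [3.129 0.055 0.025] F [ 0.1 -6.  -4.3] M [-0.98  0.    0.01] w 0.0001
q [ 0.319  0.523 -0.092  1.862  0.079  0.741 -1.354]
[[ 0.999  0.035  0.016]
 [ 0.035 -0.999 -0.011]
 [ 0.016  0.012 -1.   ]]
```

```bash
python3 - <<'E'
from h import *
plan([.5645-.0044,-.11,.08],0.045,n=8)
E
```

```text
{"linear": [-0.0001, -0.0125, 0.0005], "dr": [0.09, -0.11, -0.07], "jaw": 1}
{"linear": [-0.0001, -0.0125, 0.0005], "dr": [0.09, -0.11, -0.07], "jaw": 1}
{"linear": [-0.0001, -0.0125, 0.0005], "dr": [0.09, -0.11, -0.07], "jaw": 1}
{"linear": [-0.0001, -0.0125, 0.0006], "dr": [0.09, -0.11, -0.07], "jaw": 1}
{"linear": [-0.0, -0.0125, 0.0006], "dr": [0.09, -0.11, -0.07], "jaw": 1}
{"linear": [-0.0, -0.0125, 0.0006], "dr": [0.09, -0.11, -0.07], "jaw": 1}
{"linear": [-0.0, -0.0125, 0.0006], "dr": [0.09, -0.11, -0.07], "jaw": 1}
{"linear": [0.0, -0.0125, 0.0006], "dr": [0.09, -0.11, -0.07], "jaw": 1}
```

>>> drive_tool(
  commands=[
    {"linear":[0,-0.012,0.002],"dr":[0.2,-0.2,-0.1],"jaw":1},
    {"linear":[0,-0.012,0.002],"dr":[0.2,-0.2,-0.1],"jaw":1},
    {"linear":[0,-0.012,0.002],"dr":[0.2,-0.2,-0.1],"jaw":1},
    {"linear":[0,-0.012,0.002],"dr":[0.2,-0.2,-0.1],"jaw":1},
    {"linear":[0,-0.012,0.001],"dr":[0.2,-0.2,-0.1],"jaw":1},
  ],
)

```text
clock: 3.95
tcp_pos: [0.5621, -0.1584, 0.0844]
orientation: [3.134, 0.057, 0.003]
contact_force: [-0.4, -6.7, -0.8]
grip_width: -0.0
```

```bash
python3 - <<'E'
from h import *
o=obs(); print(R.from_rotvec(o['orientation']).as_matrix().round(3)); snap('top','t2.png'); snap('side','s2.png')
im=cv2.imread('pics/t2.png')[130:240,225:445]; cv2.imwrite('pics/t2z.png',cv2.resize(im,None,fx=3.6,fy=3.6,interpolation=cv2.INTER_CUBIC))
E
```

```text
t 3.95 p [ 0.5621 -0.1584  0.0844] rv [3.134e+00 5.700e-02 3.000e-03] F [-0.4 -6.7 -0.8] M [-1.02  0.1  -0.01] w -0.0
q [ 0.24   0.507 -0.098  1.895  0.081  0.741 -1.441]
[[ 0.999  0.036  0.002]
 [ 0.036 -0.999 -0.007]
 [ 0.002  0.007 -1.   ]]
```

View pics/t2z.png

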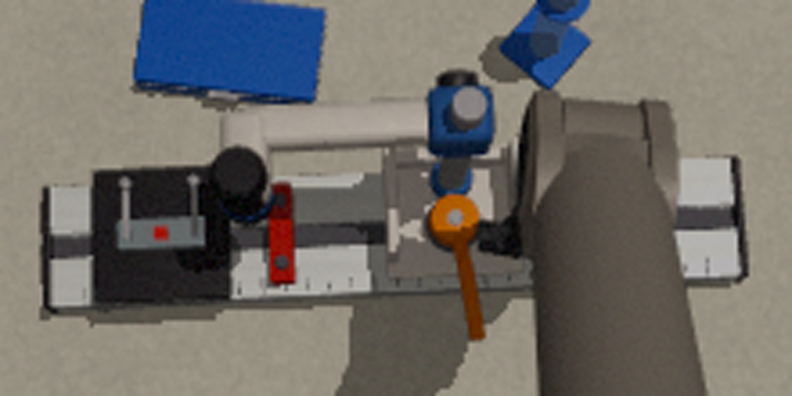

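View pics/s2.png

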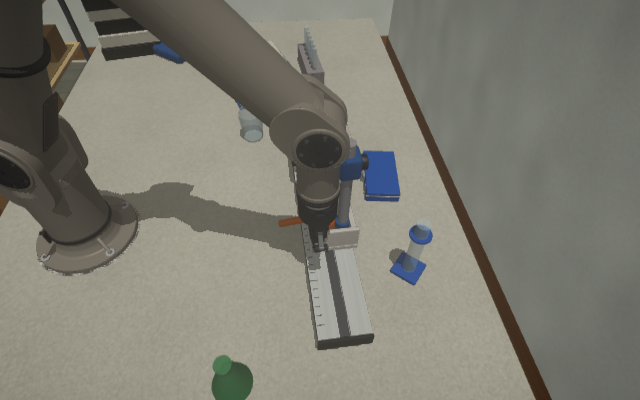

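>>> drive_tool(
  commands=[
    {"linear":[0,-0.012,0.002],"dr":[0.1,0,0],"jaw":1},
    {"linear":[0,-0.012,0.002],"dr":[0.1,0,0],"jaw":1},
    {"linear":[0,-0.012,0.002],"dr":[0.2,0,0],"jaw":1},
    {"linear":[0,-0.012,0.002],"dr":[0.2,0,0],"jaw":1},
    {"linear":[0,-0.01,0.001],"dr":[0.2,0,0],"jaw":1},
    {"linear":[0,-0.008,0.001],"dr":[0.1,0,0],"jaw":1},
  ],
)

```text
clock: 4.8
tcp_pos: [0.5603, -0.1004, 0.0841]
orientation: [3.138, 0.045, 0.01]
contact_force: [-1.9, -5.1, 2.7]
grip_width: -0.0002
```

>>> drive_tool(
  commands=[
    {"linear":[0,-0.006,0.001],"dr":[0.1,0,0],"jaw":1},
    {"linear":[0,-0.006,0.001],"dr":[0.1,0,0],"jaw":1},
  ],
)

```text
clock: 5.05
tcp_pos: [0.5599, -0.0908, 0.084]
orientation: [3.139, 0.041, 0.011]
contact_force: [-2.1, -5.3, 6.6]
grip_width: -0.0
```

>>> drive_tool(
  commands=[
    {"linear":[0,-0.006,0.001],"dr":[0.1,0,0],"jaw":1},
  ],
)

```text
clock: 5.18
tcp_pos: [0.5597, -0.0861, 0.084]
orientation: [3.139, 0.039, 0.011]
contact_force: [-2.6, -5.7, 6.4]
grip_width: 0.0002
```

>>> drive_tool(
  commands=[
    {"linear":[0,-0.006,0.001],"dr":[0.1,0,0],"jaw":1},
  ],
)

```text
clock: 5.3
tcp_pos: [0.5595, -0.0815, 0.084]
orientation: [3.139, 0.037, 0.012]
contact_force: [-2.3, -5.7, 6.5]
grip_width: -0.0001
```

>>> drive_tool(
  commands=[
    {"linear":[0,-0.005,0],"dr":[0,0,0],"jaw":1},
  ],
)

```text
clock: 5.42
tcp_pos: [0.5592, -0.0777, 0.0845]
orientation: [3.138, 0.035, 0.012]
contact_force: [0.3, -6.0, -2.2]
grip_width: 0.0
```

>>> drive_tool(
  commands=[
    {"linear":[0,-0.005,0],"dr":[0,0,0],"jaw":1},
  ],
)

```text
clock: 5.55
tcp_pos: [0.5591, -0.076, 0.0846]
orientation: [3.134, 0.032, 0.013]
contact_force: [3.5, -16.1, -6.5]
grip_width: -0.0002
```

>>> drive_tool(
  commands=[
    {"linear":[0,-0.004,0],"dr":[0,0,0],"jaw":1},
  ],
)

```text
clock: 5.68
tcp_pos: [0.5591, -0.0762, 0.0847]
orientation: [3.129, 0.027, 0.014]
contact_force: [1.6, -13.7, -5.9]
grip_width: -0.0003
```

>>> drive_tool(
  commands=[
    {"linear":[0,-0.004,0],"dr":[0,0,0],"jaw":1},
  ],
)

```text
clock: 5.8
tcp_pos: [0.5591, -0.0763, 0.0847]
orientation: [3.125, 0.021, 0.015]
contact_force: [2.4, -12.0, -2.5]
grip_width: -0.0001
```

>>> drive_tool(
  commands=[
    {"linear":[0,0.015,0],"dr":[0,0,0],"jaw":1},
    {"linear":[0,0.02,0],"dr":[0,0,0],"jaw":1},
    {"linear":[0,0.01,-0.03],"dr":[0,0,0],"jaw":0.7},
    {"linear":[0,0,-0.04],"dr":[0,0,0],"jaw":0.6},
    {"linear":[-0.03,0,-0.02],"dr":[0,0,0],"jaw":0.6},
    {"linear":[-0.04,0,0],"dr":[0,0,0],"jaw":0.6},
    {"linear":[-0.03,0,0],"dr":[0,0,0],"jaw":0.6},
  ],
)

```text
clock: 6.68
tcp_pos: [0.4598, -0.1218, 0.1794]
orientation: [3.129, 0.026, 0.025]
contact_force: [1.2, 0.1, 0.6]
grip_width: 0.0343
```

```bash
python3 - <<'E'
from h import *
o=obs(); print(R.from_rotvec(o['orientation']).as_matrix().round(3)); snap('top','t3.png'); snap('wrist','w3.png')
im=cv2.imread('pics/t3.png')[130:240,225:445]; cv2.imwrite('pics/t3z.png',cv2.resize(im,None,fx=3.6,fy=3.6,interpolation=cv2.INTER_CUBIC))
E
```

```text
t 6.675 p [ 0.4598 -0.1218  0.1794] rv [3.129 0.026 0.025] F [1.2 0.1 0.6] M [-0.02 -0.01 -0.01] w 0.0343
q [ 0.22   0.209 -0.112  2.079  0.045  0.838 -1.474]
[[ 1.     0.016  0.016]
 [ 0.016 -1.    -0.012]
 [ 0.016  0.012 -1.   ]]
```

View pics/t3z.png

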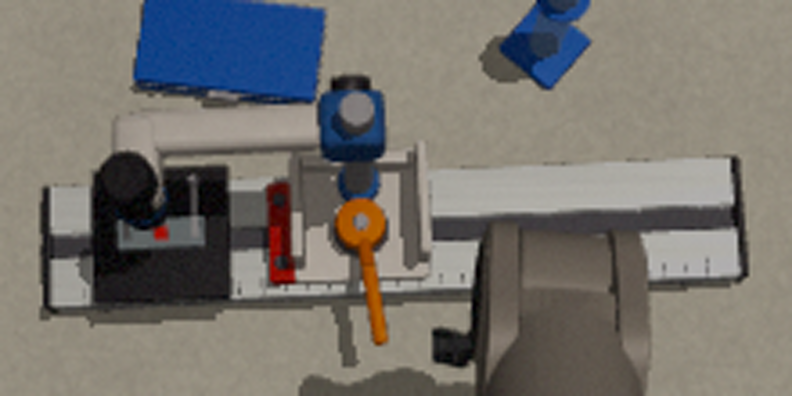

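View pics/w3.png

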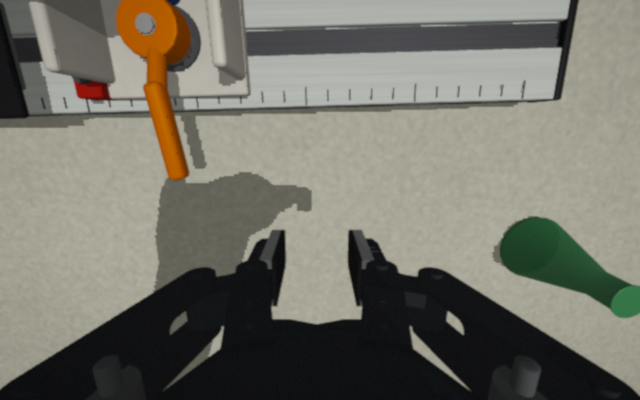

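```bash
python3 - <<'E'
from h import *
ct=cal('t3.png'); cw=cal('w3.png')
T=lambda u,v,z: atz(ct,u/3.6+225,v/3.6+130,z)
S=lambda u,v,z: atz(cw,u,v,z)
for z in(.10,.105,.11,.1175,.125): print(z,'cap',T(361,222,z).round(4)[:2],S(150,26,z).round(4)[:2],'tip',T(380,342,z).round(4)[:2],S(177,177,z).round(4)[:2],'inner',S(153,87,z).round(4)[:2])
a=T(368,250,.117);b=T(380,342,.117);print('ang top',np.arctan2(*(b-a)[[1,0]]))
a=S(153,87,.117);b=S(177,177,.117);print('ang wrist',np.arctan2(*(b-a)[[1,0]]))
a=S(250,105,.05);b=S(560,98,.05);print(a,b,(a-b)[0]/(a-b)[1])
print('foot right bottom corner',S(248,95,.052),'left',S(80,97,.052), T(291,270,.055),T(430,277,.055))
E
```

```text
0.1 cap [ 0.5848 -0.0029] [ 0.5852 -0.0041] tip [ 0.4799 -0.0189] [ 0.4778 -0.0113] inner [ 0.545 -0.001]
0.105 cap [ 0.5838 -0.0029] [ 0.5837 -0.0067] tip [ 0.4793 -0.0189] [ 0.4788 -0.0137] inner [ 0.5444 -0.0036]
0.11 cap [ 0.5828 -0.0029] [ 0.5823 -0.0093] tip [ 0.4788 -0.0188] [ 0.4797 -0.0162] inner [ 0.5439 -0.0063]
0.1175 cap [ 0.5813 -0.0029] [ 0.5801 -0.0132] tip [ 0.4779 -0.0188] [ 0.4812 -0.0198] inner [ 0.543  -0.0103]
0.125 cap [ 0.5798 -0.003 ] [ 0.5779 -0.0171] tip [ 0.477  -0.0187] [ 0.4826 -0.0235] inner [ 0.5422 -0.0143]
ang top -3.0169557632302295
ang wrist -2.9892918394338097
[ 0.53646035 -0.06102108  0.05      ] [ 0.54725907 -0.34772313  0.05      ] -0.03766532969582127
foot right bottom corner [ 0.54495179 -0.06001823  0.052     ] left [0.54075551 0.09117129 0.052     ] [0.55019202 0.0598786  0.055     ] [ 0.54351843 -0.06437899  0.055     ]
```

```bash
python3 - <<'E'
from h import *
plan([.5007,-.0153,.16],0.145,n=4,jaw=.6)
E
```

```text
{"linear": [0.011, -0.0266, 0.0046], "dr": [0.19, -0.18, -1.86], "jaw": 0.6}
{"linear": [0.0119, -0.0262, 0.0046], "dr": [0.19, -0.18, -1.86], "jaw": 0.6}
{"linear": [0.0128, -0.0258, 0.0047], "dr": [0.19, -0.18, -1.86], "jaw": 0.6}
{"linear": [0.0136, -0.0254, 0.0047], "dr": [0.19, -0.18, -1.86], "jaw": 0.6}
```

>>> drive_tool(
  commands=[
    {"linear":[0.012,-0.028,0.004],"dr":[0.2,-0.2,-1.9],"jaw":0.6},
    {"linear":[0.013,-0.028,0.004],"dr":[0.2,-0.2,-1.9],"jaw":0.6},
    {"linear":[0.014,-0.027,0.004],"dr":[0.2,-0.2,-1.9],"jaw":0.6},
    {"linear":[0.014,-0.026,0.004],"dr":[0.2,-0.2,-1.9],"jaw":0.6},
    {"linear":[0,0,0],"dr":[0,0,0],"jaw":0.6},
  ],
)

```text
clock: 7.4
tcp_pos: [0.5095, -0.0055, 0.1645]
orientation: [-3.129, -0.238, -0.008]
contact_force: [-0.1, -0.6, 0.2]
grip_width: 0.0343
```

```bash
python3 - <<'E'
from h import *
obs();snap('wrist','w4.png');plan([.5007,-.0153,.091],0.145,n=4,jaw=.6)
E
```

```text
t 7.4 p [ 0.5095 -0.0055  0.1645] rv [-3.129 -0.238 -0.008] F [-0.1 -0.6  0.2] M [-0.09 -0.01  0.02] w 0.0343
q [ 0.058  0.294 -0.198  2.006  0.072  0.844 -1.598]
{"linear": [-0.0024, 0.0018, 0.0184], "dr": [-0.04, -0.07, 0.07], "jaw": 0.6}
{"linear": [-0.0024, 0.0018, 0.0184], "dr": [-0.04, -0.07, 0.07], "jaw": 0.6}
{"linear": [-0.0024, 0.0017, 0.0184], "dr": [-0.04, -0.07, 0.07], "jaw": 0.6}
{"linear": [-0.0024, 0.0017, 0.0184], "dr": [-0.04, -0.07, 0.07], "jaw": 0.6}
```

View pics/w4.png

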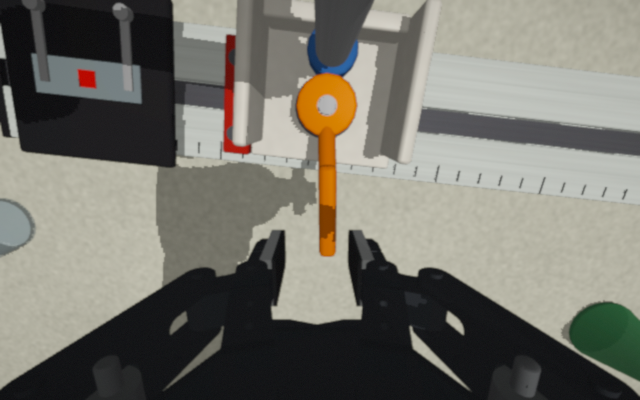

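```bash
python3 - <<'E'
from h import *
c=cal('w4.png'); o=monitor.get_obs(); p=np.array(o['tcp_pos']); M=R.from_rotvec(o['orientation'])
for uv,z in(((327.5,253),.11),((326,165),.117),((327,200),.117),((327,105),.1),((327,105),.11)):
    X=atz(c,*uv,z); print(uv,z,X.round(4),'tool',M.inv().apply(X-p).round(4))
print(-c['R'].T@c['t'])
E
```

```text
(327.5, 253) 0.11 [ 0.4795 -0.0183  0.11  ] tool [-0.0311  0.0068  0.0544]
(326, 165) 0.117 [ 0.5473 -0.0059  0.117 ] tool [0.0378 0.0046 0.0477]
(327, 200) 0.117 [ 0.523  -0.0105  0.117 ] tool [0.0131 0.0056 0.0476]
(327, 105) 0.1 [ 0.5868 -0.0007  0.1   ] tool [0.0776 0.0054 0.0649]
(327, 105) 0.11 [ 5.862e-01 -4.000e-04  1.100e-01] tool [0.0771 0.0051 0.0549]
[0.57427382 0.00414976 0.30680836]
```

>>> drive_tool(
  commands=[
    {"linear":[-0.004,0.003,0.015],"dr":[0,-0.1,0],"jaw":0.6},
    {"linear":[-0.003,0.003,0.02],"dr":[0,-0.1,0],"jaw":0.6},
    {"linear":[-0.002,0,0.022],"dr":[0,0,0],"jaw":0.6},
    {"linear":[-0.001,0,0.018],"dr":[0,0,0],"jaw":0.6},
    {"linear":[0,0,0.006],"dr":[0,0,0],"jaw":0.6},
  ],
)

```text
clock: 8.07
tcp_pos: [0.4975, -0.0213, 0.0789]
orientation: [-3.133, -0.221, 0.001]
contact_force: [-0.6, -1.6, 0.6]
grip_width: 0.0342
```

```bash
python3 - <<'E'
from h import *
o=obs();plan([.5022,-.0135,.091],0.145,n=1,jaw=.6)
E
```

```text
t 8.075 p [ 0.4975 -0.0213  0.0789] rv [-3.133e+00 -2.210e-01  1.000e-03] F [-0.6 -1.6  0.6] M [-0.01 -0.05 -0.03] w 0.0342
q [ 0.061  0.41  -0.173  2.09   0.113  0.651 -1.618]
{"linear": [0.0058, -0.007, -0.0121], "dr": [-0.03, 0.04, -0.26], "jaw": 0.6}
```

>>> drive_tool(
  commands=[
    {"linear":[0.003,-0.004,-0.008],"dr":[0,0,0],"jaw":0.6},
    {"linear":[0.002,-0.003,-0.004],"dr":[0,0,0],"jaw":0.6},
    {"linear":[0,0,0],"dr":[0,0,0],"jaw":0.6},
  ],
)

```text
clock: 8.45
tcp_pos: [0.5022, -0.014, 0.0925]
orientation: [-3.134, -0.218, -0.001]
contact_force: [0.6, 0.2, 0.9]
grip_width: 0.0344
```

```bash
python3 - <<'E'
from h import *
o=obs();plan([.5022,-.0135,.091],0.145,n=1,jaw=.6)
E
```

```text
t 8.45 p [ 0.5022 -0.014   0.0925] rv [-3.134e+00 -2.180e-01 -1.000e-03] F [0.6 0.2 0.9] M [ 0.04  0.07 -0.02] w 0.0344
q [ 0.051  0.392 -0.177  2.073  0.107  0.684 -1.628]
{"linear": [0.0, -0.0005, 0.0015], "dr": [-0.01, -0.04, -0.35], "jaw": 0.6}
```

>>> drive_tool(
  commands=[
    {"linear":[0,0,0],"dr":[0,0,0],"jaw":1},
    {"linear":[0,0,0],"dr":[0,0,0],"jaw":1},
    {"linear":[0,0,0],"dr":[0,0,0],"jaw":1},
  ],
  force=35,
)

```text
clock: 8.82
tcp_pos: [0.5026, -0.0132, 0.0933]
orientation: [-3.133, -0.22, -0.003]
contact_force: [0.0, 0.3, 0.7]
grip_width: 0.0121
```

```bash
cat >> h.py <<'E'
def lev(H=(.5862,-.001)):
    o=monitor.get_obs(); p=np.array(o['tcp_pos'])[:2]; F=np.array(o['contact_force']); Mo=np.array(o['moment'])
    r=p-np.array(H); X=R.from_rotvec(o['orientation']).as_matrix()
    yaw=np.arctan2(X[1,0],X[0,0]); th=np.arctan2(-r[1],-r[0])
    # clockwise torque exerted by the tool on lever about hub (cw positive); reaction F on tool
    Tz=-(r[0]*F[1]-r[1]*F[0]); print('t',round(o['clock'],2),'z',round(o['tcp_pos'][2],4),'r',np.linalg.norm(r).round(4),'lever cw ang from front',round(.043-th,3),'yaw-ang',round(.043-yaw,3),'tilt',X[:2,2].round(3),'Fmag',F.round(1),'M',Mo.round(2),'Tcw on lever from F/0.082',round(-Tz/.082*-1*-1,1),'+Mz',round((-Tz-Mo[2])/.082,1),round((-Tz+Mo[2])/.082,1),'w',round(o['grip_width'],4))
E
python3 -c "
from h import *
lev()"
```

```text
t 8.82 z 0.0933 r 0.0845 lever cw ang from front -0.102 yaw-ang -0.097 tilt [0.002 0.001] Fmag [0.  0.3 0.7] M [ 0.11 -0.    0.02] Tcw on lever from F/0.082 -0.3 +Mz -0.5 -0.1 w 0.0121
```

>>> drive_tool(
  commands=[
    {"linear":[0.0004,-0.009,0],"dr":[0,0,6],"jaw":1},
    {"linear":[0.0004,-0.009,0],"dr":[0,0,6],"jaw":1},
    {"linear":[0.0004,-0.009,0],"dr":[0,0,6],"jaw":1},
    {"linear":[0.0004,-0.009,0],"dr":[0,0,6],"jaw":1},
  ],
)

```text
clock: 9.32
tcp_pos: [0.5047, 0.0218, 0.0931]
orientation: [3.108, -0.452, 0.003]
contact_force: [0.7, -0.4, -0.3]
grip_width: 0.0127
```

```bash
python3 -c "
from h import *
lev()"
```

```text
t 9.32 z 0.0931 r 0.0847 lever cw ang from front 0.316 yaw-ang 0.332 tilt [ 0.002 -0.001] Fmag [ 0.7 -0.4 -0.3] M [-0.06 -0.09  0.48] Tcw on lever from F/0.082 0.2 +Mz -5.6 6.1 w 0.0127
```

>>> drive_tool(
  commands=[
    {"linear":[0.0004,-0.009,0],"dr":[0,0,6],"jaw":1},
    {"linear":[0.0004,-0.009,0],"dr":[0,0,6],"jaw":1},
    {"linear":[0.0003,-0.007,0],"dr":[0,0,4.5],"jaw":1},
  ],
)

```text
clock: 9.7
tcp_pos: [0.5149, 0.0449, 0.093]
orientation: [3.007, -0.902, 0.003]
contact_force: [-1.2, -1.0, 0.6]
grip_width: 0.0125
```

```bash
python3 -c "
from h import *
lev()"
```

```text
t 9.7 z 0.093 r 0.0848 lever cw ang from front 0.616 yaw-ang 0.626 tilt [ 0.001 -0.003] Fmag [-1.2 -1.   0.6] M [-0.15  0.06  0.33] Tcw on lever from F/0.082 1.6 +Mz -2.5 5.6 w 0.0125
```

>>> drive_tool(
  commands=[
    {"linear":[0,0,-0.006],"dr":[0,0,0],"jaw":1},
    {"linear":[0,0,-0.006],"dr":[0,0,0],"jaw":1},
  ],
)

```text
clock: 9.95
tcp_pos: [0.5159, 0.0442, 0.1039]
orientation: [3.007, -0.898, 0.005]
contact_force: [2.7, 1.7, -10.0]
grip_width: 0.0123
```

```bash
python3 -c "
from h import *
lev()"
```

```text
t 9.95 z 0.1039 r 0.0836 lever cw ang from front 0.615 yaw-ang 0.624 tilt [ 0.002 -0.004] Fmag [  2.7   1.7 -10. ] M [ 0.55 -0.58  0.28] Tcw on lever from F/0.082 -3.0 +Mz -6.3 0.4 w 0.0123
```

>>> drive_tool(
  commands=[
    {"linear":[0.001,0.013,-0.001],"dr":[0,0,-9],"jaw":1},
    {"linear":[0.001,0.013,-0.001],"dr":[0,0,-9],"jaw":1},
    {"linear":[0.001,0.013,-0.001],"dr":[0,0,-9],"jaw":1},
  ],
)

```text
clock: 10.32
tcp_pos: [0.5033, 0.0065, 0.1056]
orientation: [3.133, -0.145, 0.006]
contact_force: [8.6, 0.6, -15.5]
grip_width: 0.0124
```

```bash
python3 -c "
from h import *
lev()"
```

```text
t 10.32 z 0.1056 r 0.0832 lever cw ang from front 0.134 yaw-ang 0.135 tilt [ 0.004 -0.005] Fmag [  8.6   0.6 -15.5] M [ 0.22 -1.56  0.14] Tcw on lever from F/0.082 -1.4 +Mz -3.0 0.3 w 0.0124
```

>>> drive_tool(
  commands=[
    {"linear":[0.0,0.013,0.0],"dr":[0,0,-9],"jaw":1},
    {"linear":[0.0,0.013,0.0],"dr":[0,0,-9],"jaw":1},
    {"linear":[0.0005,0.013,0.0],"dr":[0,0,-9],"jaw":1},
    {"linear":[0.0005,0.011,0.0],"dr":[0,0,-7.5],"jaw":1},
  ],
)

```text
clock: 10.82
tcp_pos: [0.5142, -0.0432, 0.1045]
orientation: [3.027, 0.824, 0.015]
contact_force: [5.9, 2.3, -9.5]
grip_width: 0.0124
```

```bash
python3 -c "
from h import *
lev()"
```

```text
t 10.82 z 0.1045 r 0.0835 lever cw ang from front -0.487 yaw-ang -0.488 tilt [ 0.01  -0.002] Fmag [ 5.9  2.3 -9.5] M [ 0.38 -0.95 -0.04] Tcw on lever from F/0.082 1.0 +Mz 1.4 0.6 w 0.0124
```

>>> drive_tool(
  commands=[
    {"linear":[-0.0003,0.008,0.0],"dr":[0,-0.3,-5.5],"jaw":1},
    {"linear":[0,0.0,0.0],"dr":[0,-0.2,0],"jaw":1},
  ],
)

```text
clock: 11.08
tcp_pos: [0.5189, -0.0501, 0.1038]
orientation: [2.98, 0.974, 0.004]
contact_force: [5.1, 1.7, -9.7]
grip_width: 0.0126
```

```bash
python3 -c "
from h import *
lev()"
```

```text
t 11.07 z 0.1038 r 0.0833 lever cw ang from front -0.588 yaw-ang -0.589 tilt [ 0.005 -0.005] Fmag [ 5.1  1.7 -9.7] M [ 0.3  -0.76 -0.07] Tcw on lever from F/0.082 1.6 +Mz 2.5 0.7 w 0.0126
```

>>> drive_tool(
  commands=[
    {"linear":[0,0,0.003],"dr":[0,0,0],"jaw":1},
    {"linear":[0,0,0.003],"dr":[0,0,0],"jaw":1},
    {"linear":[0,0,0.003],"dr":[0,0,0],"jaw":1},
    {"linear":[0,0,0.001],"dr":[0,0,0],"jaw":1},
  ],
)

```text
clock: 11.58
tcp_pos: [0.5181, -0.0511, 0.0937]
orientation: [2.98, 0.972, 0.002]
contact_force: [-2.7, -0.9, 6.2]
grip_width: 0.0121
```

```bash
python3 -c "
from h import *
lev()"
```

```text
t 11.57 z 0.0937 r 0.0845 lever cw ang from front -0.591 yaw-ang -0.588 tilt [ 0.003 -0.006] Fmag [-2.7 -0.9  6.2] M [0.26 0.22 0.07] Tcw on lever from F/0.082 -0.9 +Mz -1.7 -0.0 w 0.0121
```

>>> drive_tool(
  commands=[
    {"linear":[0.0004,-0.009,-0.001],"dr":[0,0,6],"jaw":1},
    {"linear":[0.0004,-0.009,0],"dr":[0,0,6],"jaw":1},
    {"linear":[0.0004,-0.009,0],"dr":[0,0,6],"jaw":1},
    {"linear":[0.0004,-0.009,0],"dr":[0,0,6],"jaw":1},
    {"linear":[0.0004,-0.009,0],"dr":[0,0,6],"jaw":1},
    {"linear":[0.0001,-0.004,0],"dr":[0,0,3],"jaw":1},
  ],
)

```text
clock: 12.32
tcp_pos: [0.5022, -0.0053, 0.0946]
orientation: [3.132, 0.067, 0.01]
contact_force: [2.3, -0.3, -4.2]
grip_width: 0.0123
```

```bash
python3 -c "
from h import *
lev()"
```

```text
t 12.32 z 0.0946 r 0.0841 lever cw ang from front -0.009 yaw-ang 0.0 tilt [ 0.007 -0.009] Fmag [ 2.3 -0.3 -4.2] M [ 0.05 -0.36  0.41] Tcw on lever from F/0.082 0.4 +Mz -4.6 5.5 w 0.0123
```

>>> drive_tool(
  commands=[
    {"linear":[-0.0003,-0.005,0.001],"dr":[0,0,3.3],"jaw":1},
    {"linear":[-0.0003,-0.005,0.001],"dr":[0,0,3.3],"jaw":1},
  ],
)

```text
clock: 12.58
tcp_pos: [0.5017, 0.0047, 0.0933]
orientation: [3.13, -0.115, 0.013]
contact_force: [-1.9, -1.8, 3.9]
grip_width: 0.0121
```

```bash
python3 -c "
from h import *
lev()"
```

```text
t 12.57 z 0.0933 r 0.0847 lever cw ang from front 0.11 yaw-ang 0.116 tilt [ 0.008 -0.01 ] Fmag [-1.9 -1.8  3.9] M [-0.14 -0.07  0.41] Tcw on lever from F/0.082 2.0 +Mz -2.9 7.0 w 0.0121
```

>>> drive_tool(
  commands=[
    {"linear":[0,-0.002,0],"dr":[0,0,1.3],"jaw":1},
    {"linear":[0,-0.002,0],"dr":[0,0,1.3],"jaw":1},
  ],
)

```text
clock: 12.82
tcp_pos: [0.5023, 0.0085, 0.0939]
orientation: [3.126, -0.186, 0.015]
contact_force: [0.8, -1.3, -0.8]
grip_width: 0.0121
```

```bash
python3 -c "
from h import *
lev()"
```

```text
t 12.82 z 0.0939 r 0.0844 lever cw ang from front 0.156 yaw-ang 0.162 tilt [ 0.009 -0.011] Fmag [ 0.8 -1.3 -0.8] M [-0.15 -0.14  0.38] Tcw on lever from F/0.082 1.2 +Mz -3.4 5.9 w 0.0121
```

>>> drive_tool(
  commands=[
    {"linear":[0,-0.0018,0],"dr":[0.2,0.3,1.2],"jaw":1},
    {"linear":[0,-0.0018,0],"dr":[0.1,0.2,1.2],"jaw":1},
  ],
)

```text
clock: 13.08
tcp_pos: [0.5028, 0.012, 0.0936]
orientation: [3.126, -0.254, 0.03]
contact_force: [1.3, -1.9, -3.2]
grip_width: 0.0124
```

```bash
python3 -c "
from h import *
lev()"
```

```text
t 13.07 z 0.0936 r 0.0844 lever cw ang from front 0.198 yaw-ang 0.205 tilt [ 0.019 -0.007] Fmag [ 1.3 -1.9 -3.2] M [-0.15 -0.16  0.39] Tcw on lever from F/0.082 1.7 +Mz -3.1 6.5 w 0.0124
```

>>> drive_tool(
  commands=[
    {"linear":[0,-0.0018,0],"dr":[0.2,-0.5,1.2],"jaw":1},
    {"linear":[0,-0.0018,0.0005],"dr":[0.2,-0.5,1.2],"jaw":1},
  ],
)

```text
clock: 13.32
tcp_pos: [0.5032, 0.0158, 0.0934]
orientation: [-3.121, 0.324, -0.002]
contact_force: [-2.7, -0.9, 5.8]
grip_width: 0.0119
```

```bash
python3 -c "
from h import *
lev()"
```

```text
t 13.32 z 0.0934 r 0.0847 lever cw ang from front 0.243 yaw-ang 0.25 tilt [0.002 0.004] Fmag [-2.7 -0.9  5.8] M [-0.4   0.27  0.33] Tcw on lever from F/0.082 1.5 +Mz -2.5 5.5 w 0.0119
```

>>> drive_tool(
  commands=[
    {"linear":[0,-0.0018,0],"dr":[0,0,1.2],"jaw":1},
    {"linear":[0,-0.0018,0],"dr":[0,0,1.2],"jaw":1},
  ],
)

```text
clock: 13.58
tcp_pos: [0.5041, 0.0195, 0.0938]
orientation: [-3.113, 0.394, -0.002]
contact_force: [-1.9, -0.2, 2.1]
grip_width: 0.0126
```

```bash
python3 -c "
from h import *
lev()"
```

```text
t 13.57 z 0.0938 r 0.0846 lever cw ang from front 0.288 yaw-ang 0.295 tilt [0.001 0.004] Fmag [-1.9 -0.2  2.1] M [-0.24  0.01  0.36] Tcw on lever from F/0.082 0.7 +Mz -3.7 5.1 w 0.0126
```

>>> drive_tool(
  commands=[
    {"linear":[0,-0.0018,0],"dr":[0,0,1.2],"jaw":1},
    {"linear":[0,-0.0018,0],"dr":[0,0,1.2],"jaw":1},
  ],
)

```text
clock: 13.82
tcp_pos: [0.5051, 0.0232, 0.0938]
orientation: [-3.103, 0.464, -0.002]
contact_force: [-0.3, -1.3, 3.5]
grip_width: 0.0122
```

```bash
python3 -c "
from h import *
lev()"
```

```text
t 13.82 z 0.0938 r 0.0846 lever cw ang from front 0.333 yaw-ang 0.34 tilt [0.002 0.004] Fmag [-0.3 -1.3  3.5] M [-0.31 -0.01  0.34] Tcw on lever from F/0.082 1.4 +Mz -2.7 5.5 w 0.0122
```

>>> drive_tool(
  commands=[
    {"linear":[0,-0.0018,0],"dr":[0,0,1.2],"jaw":1},
    {"linear":[0,-0.0018,0],"dr":[0,0,1.2],"jaw":1},
  ],
)

```text
clock: 14.08
tcp_pos: [0.5063, 0.0269, 0.0938]
orientation: [-3.092, 0.533, -0.001]
contact_force: [-1.7, -0.7, 1.6]
grip_width: 0.0123
```

```bash
python3 -c "
from h import *
lev()"
```

```text
t 14.07 z 0.0938 r 0.0846 lever cw ang from front 0.378 yaw-ang 0.384 tilt [0.002 0.004] Fmag [-1.7 -0.7  1.6] M [-0.36  0.04  0.35] Tcw on lever from F/0.082 1.2 +Mz -3.1 5.5 w 0.0123
```

>>> drive_tool(
  commands=[
    {"linear":[0,-0.0018,0],"dr":[0,0,1.2],"jaw":1},
    {"linear":[0,-0.0018,0],"dr":[0,0,1.2],"jaw":1},
  ],
)

```text
clock: 14.32
tcp_pos: [0.5076, 0.0304, 0.0937]
orientation: [-3.079, 0.602, -0.001]
contact_force: [-1.7, -0.4, 2.7]
grip_width: 0.0121
```

```bash
python3 -c "
from h import *
lev()"
```

```text
t 14.32 z 0.0937 r 0.0847 lever cw ang from front 0.423 yaw-ang 0.429 tilt [0.001 0.004] Fmag [-1.7 -0.4  2.7] M [-0.35  0.01  0.34] Tcw on lever from F/0.082 1.0 +Mz -3.1 5.1 w 0.0121
```

>>> drive_tool(
  commands=[
    {"linear":[0,-0.0018,0],"dr":[0,0,1.2],"jaw":1},
    {"linear":[0,-0.0018,0],"dr":[0,0,1.2],"jaw":1},
  ],
)

```text
clock: 14.58
tcp_pos: [0.5091, 0.034, 0.0938]
orientation: [-3.065, 0.671, -0.001]
contact_force: [-1.0, -1.0, 3.0]
grip_width: 0.0122
```

```bash
python3 -c "
from h import *
lev()"
```

```text
t 14.57 z 0.0938 r 0.0847 lever cw ang from front 0.469 yaw-ang 0.474 tilt [0.002 0.004] Fmag [-1. -1.  3.] M [-0.41  0.    0.38] Tcw on lever from F/0.082 1.3 +Mz -3.3 5.9 w 0.0122
```

>>> drive_tool(
  commands=[
    {"linear":[0,-0.0018,0],"dr":[0,0,1.2],"jaw":1},
    {"linear":[0,-0.0018,0],"dr":[0,0,1.2],"jaw":1},
  ],
)

```text
clock: 14.82
tcp_pos: [0.5107, 0.0374, 0.0938]
orientation: [-3.049, 0.74, -0.001]
contact_force: [-0.6, -1.9, 2.3]
grip_width: 0.0122
```

```bash
python3 -c "
from h import *
lev()"
```

```text
t 14.82 z 0.0938 r 0.0847 lever cw ang from front 0.514 yaw-ang 0.519 tilt [0.001 0.004] Fmag [-0.6 -1.9  2.3] M [-0.39  0.02  0.34] Tcw on lever from F/0.082 2.0 +Mz -2.2 6.1 w 0.0122
```

>>> drive_tool(
  commands=[
    {"linear":[0,-0.0018,0],"dr":[0,0,1.2],"jaw":1},
    {"linear":[0,-0.0018,0],"dr":[0,0,1.2],"jaw":1},
  ],
)

```text
clock: 15.08
tcp_pos: [0.5125, 0.0408, 0.0938]
orientation: [-3.032, 0.808, -0.001]
contact_force: [-1.9, -1.7, 2.7]
grip_width: 0.012
```

```bash
python3 -c "
from h import *
lev()"
```

```text
t 15.07 z 0.0938 r 0.0847 lever cw ang from front 0.559 yaw-ang 0.564 tilt [0.001 0.004] Fmag [-1.9 -1.7  2.7] M [-0.43  0.03  0.34] Tcw on lever from F/0.082 2.5 +Mz -1.6 6.6 w 0.012
```

>>> drive_tool(
  commands=[
    {"linear":[0,-0.0018,0],"dr":[0,0,1.2],"jaw":1},
    {"linear":[0,-0.0018,0],"dr":[0,0,1.2],"jaw":1},
  ],
)

```text
clock: 15.32
tcp_pos: [0.5144, 0.0441, 0.0938]
orientation: [-3.013, 0.876, -0.001]
contact_force: [-0.3, -0.7, 2.0]
grip_width: 0.0125
```

```bash
python3 -c "
from h import *
lev()"
```

```text
t 15.32 z 0.0938 r 0.0847 lever cw ang from front 0.604 yaw-ang 0.609 tilt [0.001 0.003] Fmag [-0.3 -0.7  2. ] M [-0.46  0.04  0.3 ] Tcw on lever from F/0.082 0.8 +Mz -2.9 4.4 w 0.0125
```

>>> drive_tool(
  commands=[
    {"linear":[0,0,-0.006],"dr":[0,0,0],"jaw":1},
    {"linear":[-0.0005,0,-0.005],"dr":[0,0,0],"jaw":1},
    {"linear":[-0.0005,0,-0.001],"dr":[0,0,0],"jaw":1},
  ],
)

```text
clock: 15.7
tcp_pos: [0.5153, 0.0439, 0.1042]
orientation: [-3.012, 0.88, -0.005]
contact_force: [5.6, -2.3, -10.1]
grip_width: 0.0121
```

```bash
python3 -c "
from h import *
lev()"
```

```text
t 15.7 z 0.1042 r 0.0839 lever cw ang from front 0.608 yaw-ang 0.612 tilt [0.004 0.003] Fmag [  5.6  -2.3 -10.1] M [-0.21 -1.05  0.14] Tcw on lever from F/0.082 -1.0 +Mz -2.7 0.7 w 0.0121
```

>>> drive_tool(
  commands=[
    {"linear":[0.0004,0.013,-0.0003],"dr":[0,0,-9],"jaw":1},
    {"linear":[0.0004,0.013,-0.0003],"dr":[0,0,-9],"jaw":1},
    {"linear":[0.0004,0.013,-0.0003],"dr":[0,-0.1,-9],"jaw":1},
    {"linear":[0.0004,0.013,-0.0003],"dr":[0,-0.1,-9],"jaw":1},
    {"linear":[0.0004,0.013,-0.0003],"dr":[0,-0.1,-9],"jaw":1},
    {"linear":[0.0004,0.013,-0.0003],"dr":[0,-0.1,-9],"jaw":1},
    {"linear":[0.0004,0.011,0],"dr":[0,-0.1,-7.5],"jaw":1},
  ],
)

```text
clock: 16.58
tcp_pos: [0.5139, -0.0433, 0.1041]
orientation: [-3.029, -0.824, -0.008]
contact_force: [7.0, 1.6, -10.0]
grip_width: 0.0126
```

```bash
python3 -c "
from h import *
lev()"
```

```text
t 16.57 z 0.1041 r 0.0837 lever cw ang from front -0.486 yaw-ang -0.488 tilt [0.004 0.003] Fmag [  7.    1.6 -10. ] M [ 0.04 -1.04 -0.17] Tcw on lever from F/0.082 2.2 +Mz 4.2 0.2 w 0.0126
```

>>> drive_tool(
  commands=[
    {"linear":[0,0.0095,0.0],"dr":[0,-0.1,-6.6],"jaw":1},
    {"linear":[0,0.0,0.0],"dr":[0,0,0],"jaw":1},
  ],
)

```text
clock: 16.82
tcp_pos: [0.5195, -0.0514, 0.1032]
orientation: [-2.975, -0.999, -0.007]
contact_force: [4.4, 0.0, -9.7]
grip_width: 0.0122
```

```bash
python3 -c "
from h import *
lev()"
```

```text
t 16.82 z 0.1032 r 0.0836 lever cw ang from front -0.603 yaw-ang -0.605 tilt [0.003 0.005] Fmag [ 4.4  0.  -9.7] M [-0.12 -0.72 -0.2 ] Tcw on lever from F/0.082 2.7 +Mz 5.2 0.2 w 0.0122
```

>>> drive_tool(
  commands=[
    {"linear":[0,0,0.003],"dr":[0,0,0],"jaw":1},
    {"linear":[0,0,0.003],"dr":[0,0,0],"jaw":1},
    {"linear":[0,0,0.003],"dr":[0,0,0],"jaw":1},
    {"linear":[0,0,0.0005],"dr":[0,0,0],"jaw":1},
  ],
)

```text
clock: 17.32
tcp_pos: [0.5187, -0.0519, 0.0936]
orientation: [-2.977, -0.994, -0.005]
contact_force: [-0.9, -0.3, 3.7]
grip_width: 0.0124
```

```bash
python3 -c "
from h import *
lev()"
```

```text
t 17.32 z 0.0936 r 0.0845 lever cw ang from front -0.604 yaw-ang -0.602 tilt [0.002 0.003] Fmag [-0.9 -0.3  3.7] M [ 0.04 -0.04  0.05] Tcw on lever from F/0.082 -0.3 +Mz -0.9 0.2 w 0.0124
```

>>> drive_tool(
  commands=[
    {"linear":[0,-0.0018,0],"dr":[0,0,1.2],"jaw":1},
    {"linear":[0,-0.0018,0],"dr":[0,0,1.2],"jaw":1},
    {"linear":[0,-0.0018,0],"dr":[0,0,1.2],"jaw":1},
  ],
)

```text
clock: 17.7
tcp_pos: [0.516, -0.0475, 0.0943]
orientation: [-3.01, -0.897, -0.007]
contact_force: [1.1, -2.6, -1.1]
grip_width: 0.0122
```

```bash
python3 -c "
from h import *
lev()"
```

```text
t 17.7 z 0.0943 r 0.0842 lever cw ang from front -0.542 yaw-ang -0.536 tilt [0.004 0.003] Fmag [ 1.1 -2.6 -1.1] M [-0.42 -0.32  0.27] Tcw on lever from F/0.082 2.9 +Mz -0.4 6.1 w 0.0122
```

>>> drive_tool(
  commands=[
    {"linear":[-0.0002,-0.0018,0.0003],"dr":[0,0,1.2],"jaw":1},
    {"linear":[-0.0002,-0.0018,0.0003],"dr":[0,0,1.2],"jaw":1},
  ],
)

```text
clock: 17.95
tcp_pos: [0.5138, -0.0444, 0.0939]
orientation: [-3.029, -0.83, -0.008]
contact_force: [0.7, -2.7, 1.2]
grip_width: 0.0123
```

```bash
python3 -c "
from h import *
lev()"
```

```text
t 17.95 z 0.0939 r 0.0844 lever cw ang from front -0.498 yaw-ang -0.492 tilt [0.005 0.002] Fmag [ 0.7 -2.7  1.2] M [-0.35 -0.29  0.33] Tcw on lever from F/0.082 2.8 +Mz -1.2 6.8 w 0.0123
```

>>> drive_tool(
  commands=[
    {"linear":[0,-0.0018,0],"dr":[0,0,1.2],"jaw":1},
    {"linear":[0,-0.0018,0],"dr":[0,0,1.2],"jaw":1},
  ],
)

```text
clock: 18.2
tcp_pos: [0.512, -0.0411, 0.094]
orientation: [-3.047, -0.762, -0.008]
contact_force: [0.2, -2.2, -0.1]
grip_width: 0.0122
```

```bash
python3 -c "
from h import *
lev()"
```

```text
t 18.2 z 0.094 r 0.0843 lever cw ang from front -0.452 yaw-ang -0.447 tilt [0.005 0.002] Fmag [ 0.2 -2.2 -0.1] M [-0.4  -0.33  0.24] Tcw on lever from F/0.082 2.1 +Mz -0.8 5.1 w 0.0122
```

>>> drive_tool(
  commands=[
    {"linear":[0,-0.0018,0],"dr":[0,0,1.2],"jaw":1},
    {"linear":[0,-0.0018,0],"dr":[0,0,1.2],"jaw":1},
  ],
)

```text
clock: 18.45
tcp_pos: [0.5103, -0.0377, 0.094]
orientation: [-3.063, -0.693, -0.008]
contact_force: [0.6, -2.4, 0.4]
grip_width: 0.0121
```

```bash
python3 -c "
from h import *
lev()"
```

```text
t 18.45 z 0.094 r 0.0843 lever cw ang from front -0.407 yaw-ang -0.402 tilt [0.005 0.002] Fmag [ 0.6 -2.4  0.4] M [-0.42 -0.34  0.23] Tcw on lever from F/0.082 2.5 +Mz -0.3 5.4 w 0.0121
```

>>> drive_tool(
  commands=[
    {"linear":[0,-0.0018,0],"dr":[0,0,1.2],"jaw":1},
    {"linear":[0,-0.0018,0],"dr":[0,0,1.2],"jaw":1},
  ],
)

```text
clock: 18.7
tcp_pos: [0.5087, -0.0342, 0.094]
orientation: [-3.078, -0.624, -0.008]
contact_force: [0.1, -1.9, 0.3]
grip_width: 0.0123
```

```bash
python3 -c "
from h import *
lev()"
```

```text
t 18.7 z 0.094 r 0.0843 lever cw ang from front -0.362 yaw-ang -0.357 tilt [0.005 0.002] Fmag [ 0.1 -1.9  0.3] M [-0.46 -0.34  0.23] Tcw on lever from F/0.082 1.8 +Mz -0.9 4.6 w 0.0123
```

>>> drive_tool(
  commands=[
    {"linear":[0,-0.0018,0],"dr":[0,0,1.2],"jaw":1},
    {"linear":[0,-0.0018,0],"dr":[0,0,1.2],"jaw":1},
  ],
)

```text
clock: 18.95
tcp_pos: [0.5072, -0.0307, 0.094]
orientation: [-3.091, -0.555, -0.008]
contact_force: [1.8, -2.2, -0.1]
grip_width: 0.0122
```

```bash
python3 -c "
from h import *
lev()"
```

```text
t 18.95 z 0.094 r 0.0844 lever cw ang from front -0.317 yaw-ang -0.312 tilt [0.005 0.002] Fmag [ 1.8 -2.2 -0.1] M [-0.64 -0.41  0.29] Tcw on lever from F/0.082 2.8 +Mz -0.7 6.3 w 0.0122
```

>>> drive_tool(
  commands=[
    {"linear":[0,-0.0018,0],"dr":[0,0,1.2],"jaw":1},
    {"linear":[0,-0.0018,0],"dr":[0,0,1.2],"jaw":1},
  ],
)

```text
clock: 19.2
tcp_pos: [0.5062, -0.0278, 0.0941]
orientation: [-3.103, -0.486, -0.009]
contact_force: [1.5, -3.7, -0.4]
grip_width: 0.0121
```

```bash
python3 -c "
from h import *
lev()"
```

```text
t 19.2 z 0.0941 r 0.0843 lever cw ang from front -0.28 yaw-ang -0.268 tilt [0.006 0.001] Fmag [ 1.5 -3.7 -0.4] M [-0.91 -0.49  0.59] Tcw on lever from F/0.082 4.1 +Mz -3.1 11.4 w 0.0121
```

>>> drive_tool(
  commands=[
    {"linear":[0,-0.0012,0],"dr":[0,0,0.8],"jaw":1},
  ],
)

```text
clock: 19.32
tcp_pos: [0.5059, -0.0269, 0.094]
orientation: [3.107, 0.464, 0.009]
contact_force: [1.8, -4.9, 0.1]
grip_width: 0.0124
```

```bash
python3 -c "
from h import *
lev()"
```

```text
t 19.32 z 0.094 r 0.0843 lever cw ang from front -0.269 yaw-ang -0.253 tilt [0.006 0.001] Fmag [ 1.8 -4.9  0.1] M [-0.94 -0.52  0.65] Tcw on lever from F/0.082 5.4 +Mz -2.5 13.3 w 0.0124
```

>>> drive_tool(
  commands=[
    {"linear":[0,0,0],"dr":[0,0,0],"jaw":0.6},
    {"linear":[0,0,0],"dr":[0,0,0],"jaw":0.6},
    {"linear":[0,0,0],"dr":[0,0,0],"jaw":0.6},
    {"linear":[0,0,0],"dr":[0,0,0],"jaw":0.6},
  ],
)

```text
clock: 19.82
tcp_pos: [0.5041, -0.0245, 0.0935]
orientation: [-3.104, -0.461, -0.004]
contact_force: [0.1, -0.6, 0.8]
grip_width: 0.0341
```

```bash
python3 -c "
from h import *
lev();snap('wrist','w5.png')"
```

```text
t 19.82 z 0.0935 r 0.0854 lever cw ang from front -0.236 yaw-ang -0.252 tilt [0.002 0.004] Fmag [ 0.1 -0.6  0.8] M [ 0.03 -0.01 -0.01] Tcw on lever from F/0.082 0.6 +Mz 0.8 0.4 w 0.0341
```

View pics/w5.png

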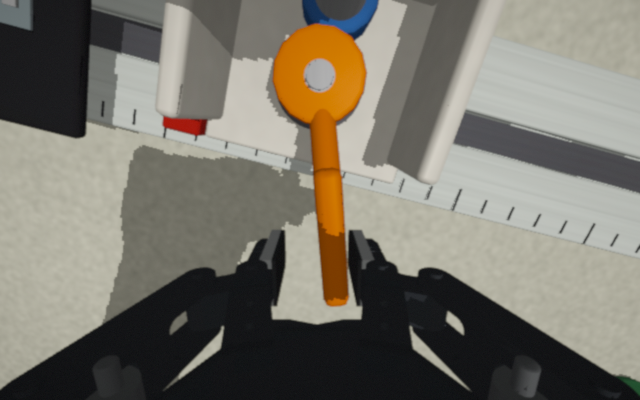

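>>> drive_tool(
  commands=[
    {"linear":[0,0.004,0],"dr":[0,0,0],"jaw":0.6},
    {"linear":[0,0,-0.01],"dr":[0,0,0],"jaw":0.6},
    {"linear":[0,0,-0.025],"dr":[0,0,0],"jaw":0.6},
    {"linear":[0,0,-0.03],"dr":[0,0,0],"jaw":0.6},
    {"linear":[-0.03,0,-0.02],"dr":[0,0,0],"jaw":0.6},
    {"linear":[-0.04,0.01,0],"dr":[0,0,0],"jaw":0.6},
    {"linear":[-0.02,0.01,0],"dr":[0,0,0],"jaw":0.6},
    {"linear":[0,0,0],"dr":[0,0,0],"jaw":0.6},
  ],
)

```text
clock: 20.88
tcp_pos: [0.4242, -0.0753, 0.1852]
orientation: [-3.105, -0.46, -0.011]
contact_force: [-0.4, -0.1, 1.1]
grip_width: 0.034
```

```bash
python3 - <<'E'
from h import *
lev();snap('wrist','w6.png');snap('top','t6.png');snap('side','s6.png')
im=cv2.imread('pics/t6.png')[130:240,225:445]; a=cv2.resize(im,None,fx=2.7,fy=2.7,interpolation=cv2.INTER_CUBIC)
im=cv2.imread('pics/s6.png')[110:300,230:440]; b=cv2.resize(im,(328,297))
cv2.imwrite('pics/c6.png',np.vstack([a,np.hstack([b,np.zeros((297,a.shape[1]-328,3),np.uint8)])]))
E
```

```text
t 20.88 z 0.1852 r 0.1782 lever cw ang from front -0.387 yaw-ang -0.251 tilt [0.007 0.004] Fmag [-0.4 -0.1  1.1] M [ 0.03  0.   -0.06] Tcw on lever from F/0.082 -0.2 +Mz 0.5 -0.9 w 0.034
```

View pics/c6.png

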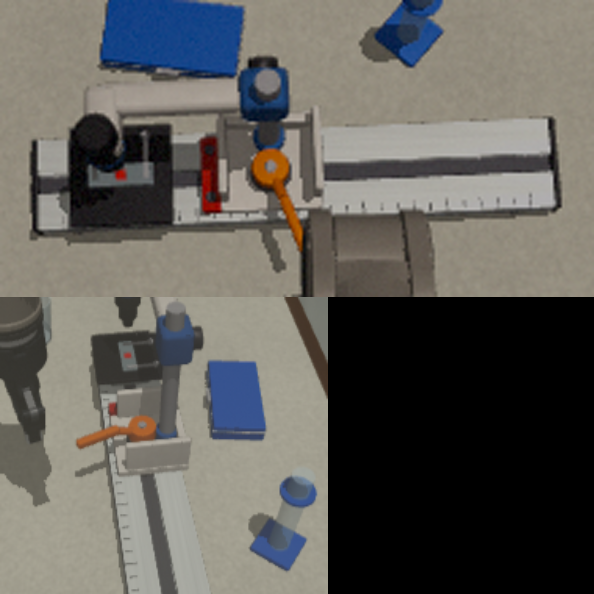

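View pics/w6.png

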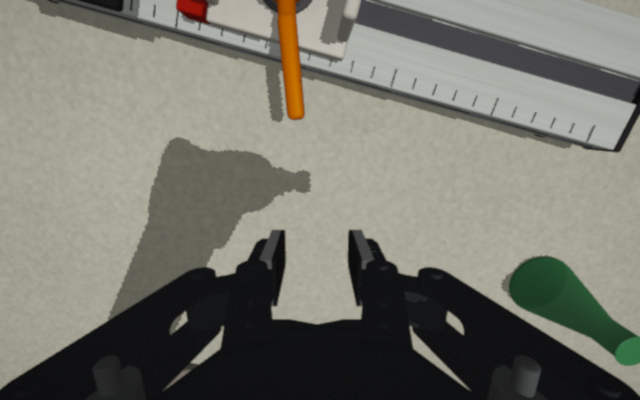

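```bash
python3 - <<'E'
from h import *
c=cal('w6.png');s=cal('s6.png')
for z in(.105,.11,.115,.12): print(z,atz(c,296,117,z).round(4),atz(s,281.5,203.5,z).round(4))
job.hand_in()
E
```

```text
0.105 [ 0.4862 -0.0398  0.105 ] [ 0.4892 -0.0334  0.105 ]
0.11 [ 0.4862 -0.0402  0.11  ] [ 0.4894 -0.0376  0.11  ]
0.115 [ 0.4862 -0.0405  0.115 ] [ 0.4895 -0.0419  0.115 ]
0.12 [ 0.4862 -0.0409  0.12  ] [ 0.4897 -0.0461  0.12  ]
the job is handed in; nothing more can be done
```

The stand is against the red stop and clamped, and I handed the job in after about 21 s of the 69 s allowed.

- **Slide:** I pushed the foot slowly along the rail at about 6 N. It met the stop with a clear rise to about 16 N, and the last top picture shows it still there.
- **Clamping:** I made three short clockwise swings. Between swings I lifted the lever, swung it back three teeth and let it drop in again. The clamp bit in the third swing. The pull at the grip rose from about 5.5 N loose to 11.4 N, then 13.3 N, and I stopped there, inside the 10–14 N range. My force readings in the loose part ran about 1 N above the stated 4.5 N, so the true final pull may be nearer 12 N.
- **Release and last checks:** After I let go, the gripper read no load and I backed it well clear. The grip height at the end of the pull (94.0 mm) was within 1 mm of where the lever had been seated before. Together with the torque it carried, that says it is down in its teeth. Locating the handle tip from two cameras put it at the expected height, but the views disagree by about 3 mm, so that only roughly confirms it.
- **Glassware and slide box:** I came near none of it. The slide box, measuring cylinder and flask look undisturbed in the last pictures; I did not look at the beaker again.

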